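Clip the ruler under the clipboard's spring flap

ROBOT

A 6-joint arm with a two-finger parallel gripper is mounted at the origin on the work surface. World frame = base frame: x ahead of the robot, y to its left, z up, the work surface at z = 0. Lengths are in m, angles in rad, forces in N, time in s.
With the tool pointing down it reaches from about 0.375 to 0.975 m from the base axis. Payload 3.8 kg.
Tool frame: the origin (TCP) lies midway between the tips of the shut fingers; the grasp point (between the pads) lies bot.grasp_offset behind it (bot.grasp_offset is the distance from the TCP to the grasp point, in m); z points along the fingers, y is the direction in which the jaws open and shut (so a half turn about z gives the same grasp; the last joint's range is limited). The gripper opens to 85 mm and grips with 20 to 120 N. Pads are 22 mm wide; open, the fingers measure 114 mm over their backs; the gripper's body (76 mm by 85 mm) begins 54 mm behind the grasp point. The pads swing forward as they close: fully open they stand 13 mm farther back than shut.
Start: joints at [1.094, 0.264, 1.604, -0, 1.274, -0.037], TCP at [0.287, 0.611, 0.231] pointing down, gripper open.
Joint ranges: [-2.63, 2.63], [-0.94, 2.18], [0.31, 2.57], [-1.31, 4.45], [0, 2.66], [-2.55, 2.55]. Speed limits (rad/s): [2.57, 2.57, 3.14, 3.14, 3.14, 3.14].

INTERFACE

Orientations are given as a rotation vector (axis times angle).
In Python, from workcell import read_state, viewer, job, bot gives the robot as it stands.
- The arm moves only by the shell command python3 -m crank 'ROWS' [FORCE]. ROWS is text: rows parted by semicolons, each of 7 numbers parted by spaces: the shift along the tool's x, y, z in mm, then the turn, a rotation vector about the tool's x, y, z in rad, then the closure in counts, from 0 (fully open) to 255 (shut). A call has 1 to 20 rows; each row is the pose to reach, as a shift and turn from the pose commanded when the call began, along the tool's axes at that moment; what a row does not reach only later rows make up. A row lasts 1/8 s, in which the tool goes at most 62.5 mm and 10.7 degrees, less where a joint would pass 70% of its speed; a pose out of reach is approached as far as the arm can. A call with a gripper value outside its range is refused whole. The fingers move at their own pace and stop on an object; FORCE is the grip in N (left out, the last holds). Time passes only in rows, so rows that repeat a pose let the fingers close. It gives the time, the measured TCP pose, the force and the opening at its end, in the units of the state.
- read_state(): the state, without advancing time (a new reading comes with each control period).
- viewer.read_camera(name): name is "scene" or "side" or "wrist"; returns a dict with "pixels" (420x560x3 uint8, red, green, blue), "vertical_fov" (degrees; the focal length in pixels is half the picture's height over the tangent of half this angle, whatever the lens; pixels are square), "cx", "cy" (the principal point, pixels), "k1" (the pictures are not rectified: a ray, as slopes to the right and down, at radius r is drawn at 1 + k1 r^2 times it, then the intrinsics apply), "view" (4x4, takes a point from world to camera coordinates); the wrist camera has in their place "tool_from_camera" (4x4, takes a point from camera to tool coordinates, whose origin is the TCP and whose axes are the flange's). Camera axes: x right, y up, looking along -z (the intrinsics and any distortion apply to the point x, -y, -z); pixel columns grow to the right and rows downward; lengths in m; the calibration is good to about 2 mm. A picture is of the moment at which its call begins: read the wrist's pose just before it. There is no depth.
- job.finish_job(): hands the job in, once; it reports no verdict.
The state is a dict: "time": time; "q": joint angles; "joint_vel": joint speeds; "joint_torque": joint torques, N m; "tool_pos": TCP position; "tcp_rot": TCP orientation; "wrist_force": force on the tool from outside, world axes, zero at the start; "torque": the same for the moment, N m; "width": opening from 0.0 (shut) to 1.0 (fully open).
Only numpy, scipy, OpenCV 4.12 (cv2) and the standard library are available. Lean on these libraries where they do the work, as an engineer would, in place of code of your own. Each camera call takes 0.05 s, during which the arm holds its last target.

TASK

Clip the wooden ruler onto the clipboard: press the clip's thumb plate down with one fingertip so that its spring flap stands open, and while holding it push the ruler along the board with the other fingertip, square under the flap, until it stops against the two hinge cheeks. Then take the fingertips away so that the flap closes on the ruler, and move clear. Slide the ruler only, never pick it up, and leave the mouse, phone, stapler and pen cup alone.

Things in the scene. Friction and masses are not known exactly. Their poses are not given: they have to be found in the camera images.
- clipboard: A4 wooden clipboard fixed flat on the desk, board top 10 mm above the desk. Origin: on the desk plane under the middle of the clip's hinge pin; x points along the board towards the clip and out past its end, y along the pin, z up. Board spans x -296 to +4 mm, y +-114 mm.
- stops (a point): point midway between the front edges of the two steel hinge cheeks, on the board's top face (board x = -3 mm). The cheeks stand at y = +-39 mm, are 2 mm thick and reach 22 mm above the desk; they are what the ruler stops against. The hinge pin (18 mm above the desk) lies 3 mm behind this point.
- clip (a joint): angle of the sprung clip about its pin, rad: 0 = flap shut on the bare board, grows as the thumb plate is pressed down and the flap rises, hard limit 0.85; about 0.35 when clamped on the ruler. The spring always closes it: 0.10 Nm at 0, rising evenly to 0.23 Nm at 0.65 (about 9 N on the thumb edge).
- clip_thumb (a point): crest, at mid width, of the thumb plate's rolled edge (5 mm thick, 50 mm wide along y); moves with the clip. Shut: board x = +25 mm, 30 mm above the desk. Height above the desk at clip angle 0.40: 19 mm, 0.60: 13.5 mm, 0.70: 11 mm, with x staying 25 to 28 mm. The plate overhangs the board's end; nothing is under it.
- clip_lip (a point): underside of the rolled lip of the steel flap (74 mm wide), at mid width; moves with the clip. Shut, it touches the board at board x = -19.5 mm. Gap under it: about 8 mm at clip angle 0.40, 12 mm at 0.60, 14 mm at 0.70. When open it stays in front of the cheeks, at x about -21 mm.
- ruler: loose wooden ruler 180 mm long (its y), 24 mm wide (its x), 7 mm thick, 24 g, lying flat across the board in front of the flap, nearly parallel to the hinge pin. Origin: centre of its underside; x points in about the same direction as the board's x. Home, its far long edge touches both cheeks and its origin is at board x = -15 mm.
- mouse: black computer mouse, 104 x 60 x 33 mm, beside the board; origin at the centre of its underside. Leave alone.
- phone: black phone, 150 x 72 x 9 mm, lying beside the board; origin at the centre of its underside. Leave alone.
- stapler: stapler, 134 x 36 x 60 mm, beyond the board's corner; origin at the centre of its underside. Leave alone.
- pencup: ceramic cup with three pens, 72 mm wide, 140 mm high with the pens; origin at the centre of its underside. Leave alone.
There are look-alikes about, which are no part of the job. There is more than one size of the ruler; the job needs the middle-sized.

How it is judged:
By the outcome, as a careful person would: the job done as asked, in the order asked, and still so for the second after the job is handed in, with the robot touching nothing.
It also fails if it takes over 45 s, if anything falls off the work surface, if the arm or the gripper's body presses on something with over 40 N, if the wrist force passes 120 N, or if a joint passes its speed limit or range.

## Working session

There is one attempt and no reset: what is moved stays moved. The work goes in short steps, Python scripts to look and compute and a shell command to move; the robot and the scene stay as the last step left them, time stands still between calls to the robot, and variables do not carry over. Pictures are saved under pics/ and viewed, and the job is handed in when it is done.

```bash
ls; mkdir -p pics; cat > h.py <<'E'
import numpy as np,cv2
from workcell import read_state, viewer, job, bot
from scipy.spatial.transform import Rotation as R
def cam(name):
    s=read_state(); c=viewer.read_camera(name); p=c["pixels"]
    f=p.shape[0]/2/np.tan(np.radians(c["vertical_fov"])/2)
    if name=="wrist":
        T=np.eye(4);T[:3,:3]=R.from_rotvec(s["tcp_rot"]).as_matrix();T[:3,3]=s["tool_pos"]
        M=T@np.array(c["tool_from_camera"])
    else: M=np.linalg.inv(np.array(c["view"]))
    return dict(p=np.array(p),f=f,cx=c["cx"],cy=c["cy"],k1=c["k1"],M=M)
def save(c,fn): cv2.imwrite("pics/"+fn,cv2.cvtColor(c["p"],cv2.COLOR_RGB2BGR))
def ray(c,u,v):
    K=np.array([[c["f"],0,c["cx"]],[0,c["f"],c["cy"]],[0,0,1.]])
    x,y=cv2.undistortPoints(np.array([[[u,v]]],float),K,np.array([c["k1"],0,0,0.]),)[0,0]
    return c["M"][:3,3],c["M"][:3,:3]@np.array([x,-y,-1])
def onz(c,u,v,z):
    o,d=ray(c,u,v); return o+d*(z-o[2])/d[2]
def proj(c,P):
    q=np.linalg.inv(c["M"])@np.append(P,1); x,y=q[0]/-q[2],-q[1]/-q[2]; k=1+c["k1"]*(x*x+y*y)
    return c["cx"]+c["f"]*x*k, c["cy"]+c["f"]*y*k
E
python3 - <<'E'
from h import *
import pickle
print(read_state(),bot.grasp_offset)
for n in ["scene","side","wrist"]:
    c=cam(n);save(c,n+"0.png");pickle.dump(c,open(n+"0.pkl","wb"));print(n,c["M"].round(3).tolist(),c["f"],c["k1"])
E
```

```text
pics
{'time': 0.0, 'q': array([ 1.09408039e+00,  2.64725622e-01,  1.60540881e+00, -2.64279945e-05,
        1.27370752e+00, -3.69041007e-02]), 'joint_vel': array([0.00018998, 0.00012256, 0.00100127, 0.00116451, 0.00012203,
       0.00077473]), 'joint_torque': array([-2.57866850e-04, -5.15147460e+01, -3.67297018e+01, -6.53867778e-05,
        1.34335557e-02, -1.14133599e-05]), 'tool_pos': array([0.28706142, 0.61008785, 0.22996179]), 'tcp_rot': array([-0.68516852, -3.06540387,  0.00342681]), 'wrist_force': array([ 0.03473676,  0.5299391 , -0.23461713]), 'torque': array([0.01266035, 0.06125074, 0.02531068]), 'width': 0.9973750971759504} 0.0187
scene [[-0.757, -0.538, 0.371, 0.962], [0.653, -0.627, 0.424, 0.438], [0.005, 0.563, 0.826, 0.833], [0.0, 0.0, 0.0, 1.0]] 491.6983676783068 -0.06605703477641692
side [[0.773, 0.382, -0.507, 0.151], [-0.634, 0.441, -0.635, -0.544], [-0.019, 0.812, 0.583, 0.605], [0.0, 0.0, 0.0, 1.0]] 463.09900954957516 0.04242089669039123
wrist [[0.427, -0.855, -0.294, 0.211], [0.904, 0.403, 0.14, 0.647], [-0.002, -0.326, 0.946, 0.371], [0.0, 0.0, 0.0, 1.0]] 362.87732686087196 -0.08701699778521539
```

View pics/scene0.png

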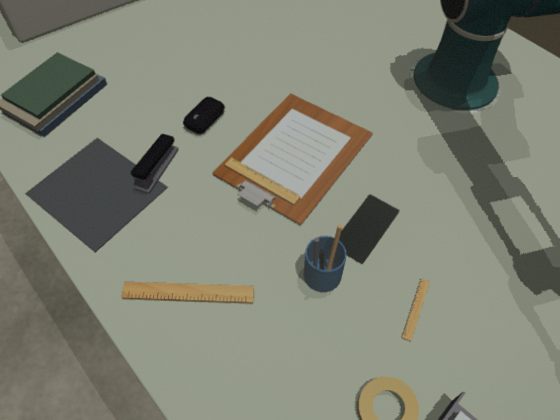

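View pics/side0.png

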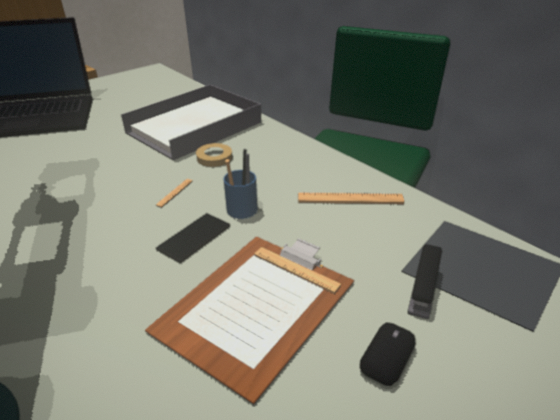

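View pics/wrist0.png

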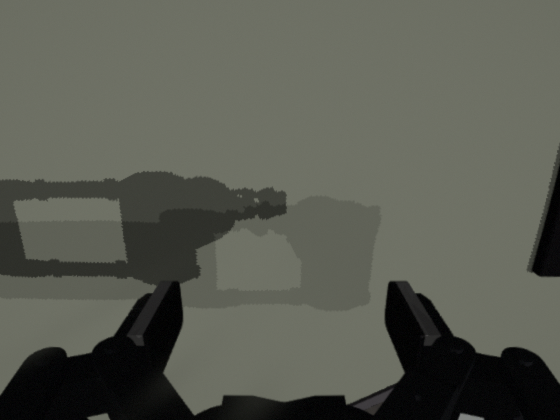

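The clip points towards the robot's far side, and the ruler lies at about (262,181) in scene and (297,269) in side. The long ruler at scene (188,293) and the short one at (416,309) are decoys. Next I measure.

```bash
python3 - <<'E'
from h import *
import pickle
for n,(x0,y0,x1,y1) in [("scene",(190,80,400,290)),("side",(140,140,370,400))]:
    c=pickle.load(open(n+"0.pkl","rb"))
    im=cv2.cvtColor(c["p"],cv2.COLOR_RGB2BGR)[y0:y1,x0:x1]
    cv2.imwrite(f"pics/{n}crop0.png",cv2.resize(im,None,fx=590/im.shape[0],fy=590/im.shape[0],interpolation=cv2.INTER_CUBIC))
    hsv=cv2.cvtColor(c["p"],cv2.COLOR_RGB2HSV)
    for p in [(262,181),(240,150),(254,199)] if n=="scene" else [(297,269),(210,290),(300,255)]:
        print(n,p,hsv[p[1],p[0]])
E
```

```text
scene (262, 181) [ 21 108 173]
scene (240, 150) [ 13 169 127]
scene (254, 199) [ 30   7 143]
side (297, 269) [ 17 114 223]
side (210, 290) [ 11 140 166]
side (300, 255) [ 15  14 186]
```

View pics/scenecrop0.png

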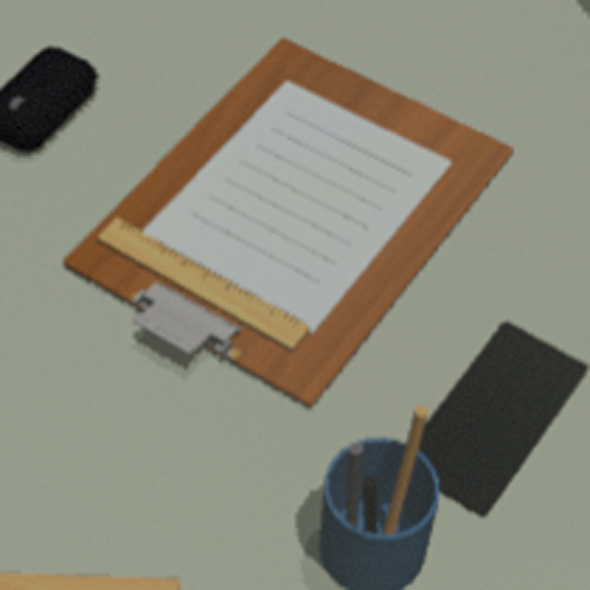

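View pics/sidecrop0.png

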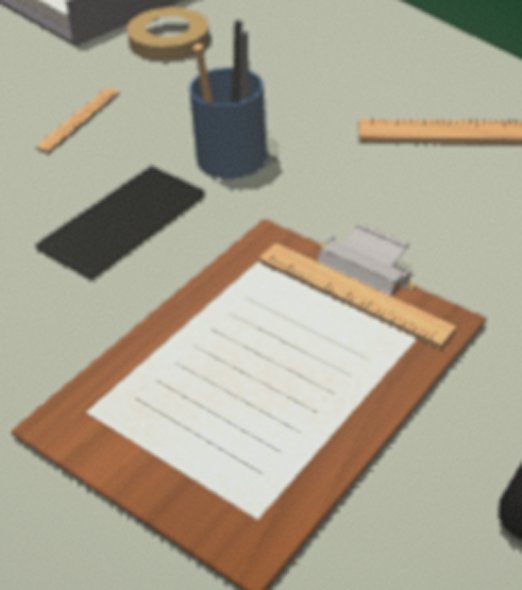

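The crops show the board corners at about (285,38), (513,151), (311,404) and (65,263) in the scene crop. The ruler lies in front of the clip. I'll fit the edges.

```bash
cat > meas.py <<'E'
from h import *
import pickle
def quad(m):
    cs,_=cv2.findContours(m,cv2.RETR_EXTERNAL,cv2.CHAIN_APPROX_NONE); ct=max(cs,key=cv2.contourArea)
    h=cv2.convexHull(ct)
    for e in np.linspace(.01,.1,50):
        a=cv2.approxPolyDP(h,e*cv2.arcLength(h,True),True)
        if len(a)==4: break
    a=a[:,0].astype(float); pts=ct[:,0].astype(float); L=[]
    for i in range(4):
        p,q=a[i],a[(i+1)%4]; d=(q-p)/np.linalg.norm(q-p); n=np.array([-d[1],d[0]])
        t=(pts-p)@d; s=abs((pts-p)@n); l=np.linalg.norm(q-p)
        g=pts[(s<2.5)&(t>.08*l)&(t<.92*l)].astype(np.float32)
        vx,vy,x,y=cv2.fitLine(g,cv2.DIST_HUBER,0,.01,.01).ravel(); L.append(np.cross([x,y,1],[x+vx,y+vy,1]))
    o=[]
    for i in range(4):
        z=np.cross(L[i-1],L[i]); o.append(z[:2]/z[2])
    return np.array(o)
def boards(c,box):
    hsv=cv2.cvtColor(c["p"],cv2.COLOR_RGB2HSV); b=np.zeros(hsv.shape[:2],np.uint8); b[box[1]:box[3],box[0]:box[2]]=255
    w=cv2.inRange(hsv,(0,80,60),(30,255,255))&b
    w=cv2.morphologyEx(w,cv2.MORPH_OPEN,np.ones((3,3)))
    return w
if __name__=="__main__":
  for n,box in [("scene",(205,85,385,225)),("side",(140,225,365,395))]:
    c=pickle.load(open(n+"0.pkl","rb")); hsv=cv2.cvtColor(c["p"],cv2.COLOR_RGB2HSV)
    w=boards(c,box); q=quad(w); W=np.array([onz(c,*p,.010) for p in q])
    print(n,q.round(1).tolist()); print(W.round(4).tolist(),np.linalg.norm(W-np.roll(W,-1,0),axis=1).round(4))
    r=cv2.inRange(hsv,(12,70,130),(26,135,255))&w
    if n=="side": r=cv2.inRange(hsv,(12,70,190),(26,135,255))&w
    cv2.imwrite(f"pics/{n}_rm.png",np.hstack([w,r]))
    q=quad(cv2.morphologyEx(r,cv2.MORPH_CLOSE,np.ones((3,3)))); W=np.array([onz(c,*p,.017) for p in q])
    print("ruler",q.round(1).tolist()); print(W.round(4).tolist(),np.linalg.norm(W-np.roll(W,-1,0),axis=1).round(4))
E
python3 meas.py
```

```text
scene [[290.4, 93.6], [372.2, 132.8], [300.2, 223.9], [211.4, 172.6]]
[[0.362, -0.223, 0.01], [0.3051, -0.0064, 0.01], [0.5927, 0.069, 0.01], [0.6499, -0.1502, 0.01]] [0.224  0.2973 0.2266 0.297 ]Traceback (most recent call last):
  File "meas.py", line 32, in <module>
    q=quad(cv2.morphologyEx(r,cv2.MORPH_CLOSE,np.ones((3,3)))); W=np.array([onz(c,*p,.017) for p in q])
  File "meas.py", line 14, in quad
    vx,vy,x,y=cv2.fitLine(g,cv2.DIST_HUBER,0,.01,.01).ravel(); L.append(np.cross([x,y,1],[x+vx,y+vy,1]))
              ~~~~~~~~~~~^^^^^^^^^^^^^^^^^^^^^^^^^^^^
cv2.error: OpenCV(4.12.0) /io/opencv/modules/imgproc/src/linefit.cpp:50: error: (-215:Assertion failed) count > 0 in function 'fitLine2D_wods'
```

```bash
python3 - <<'E'
from h import *
import pickle
c=pickle.load(open("scene0.pkl","rb")); hsv=cv2.cvtColor(c["p"],cv2.COLOR_RGB2HSV)
# walk across ruler perpendicular
for t in range(-12,14): 
    u,v=int(272+t*.65),int(175-t*.9); print((u,v),hsv[v,u],end=' ')
print()
c=pickle.load(open("side0.pkl","rb")); hsv=cv2.cvtColor(c["p"],cv2.COLOR_RGB2HSV)
for t in range(-14,12):
    u,v=int(325-t*.6),int(282+t*.9); print((u,v),hsv[v,u],end=' ')
E
```

```text
(264, 185) [ 21 104 171] (264, 184) [ 22 105 173] (265, 184) [ 22 107 172] (266, 183) [ 20 112 173] (266, 182) [ 20 111 172] (267, 181) [ 20 117 172] (268, 180) [ 20 116 170] (268, 179) [ 20 107 159] (269, 178) [ 22  28 162] (270, 177) [ 70   9 175] (270, 176) [ 50   9 175] (271, 175) [ 65   9 175] (272, 175) [ 75   6 174] (272, 174) [ 72   7 175] (273, 173) [ 90   6 175] (273, 172) [ 83   6 174] (274, 171) [ 80   9 175] (275, 170) [ 83   6 174] (275, 169) [ 84   7 175] (276, 168) [ 75   6 175] (277, 167) [ 78   7 171] (277, 166) [ 90   5 163] (278, 166) [ 75   6 165] (279, 165) [ 60   6 175] (279, 164) [ 72   7 174] (280, 163) [ 83   6 174] 
(333, 269) [ 30  27 178] (332, 270) [ 14  82 159] (332, 271) [ 12 127 155] (331, 272) [ 12 143 153] (331, 273) [ 12 137 155] (330, 273) [ 12 141 154] (329, 274) [ 11 142 153] (329, 275) [ 11 138 152] (328, 276) [ 12 136 156] (328, 277) [ 13 130 173] (327, 278) [ 15 121 213] (326, 279) [ 16 116 222] (326, 280) [ 18 114 222] (325, 281) [ 18 109 223] (325, 282) [ 19 109 222] (324, 282) [ 18 109 223] (323, 283) [ 16 117 216] (323, 284) [ 16 117 203] (322, 285) [ 17 112 176] (322, 286) [ 16 108 149] (321, 287) [ 17  49 147] (320, 288) [ 32  16 210] (320, 289) [ 36  11 226] (319, 290) [ 43   8 226] (319, 291) [ 38   9 224] (318, 291) [ 38   9 224]
```

View pics/scene_rm.png

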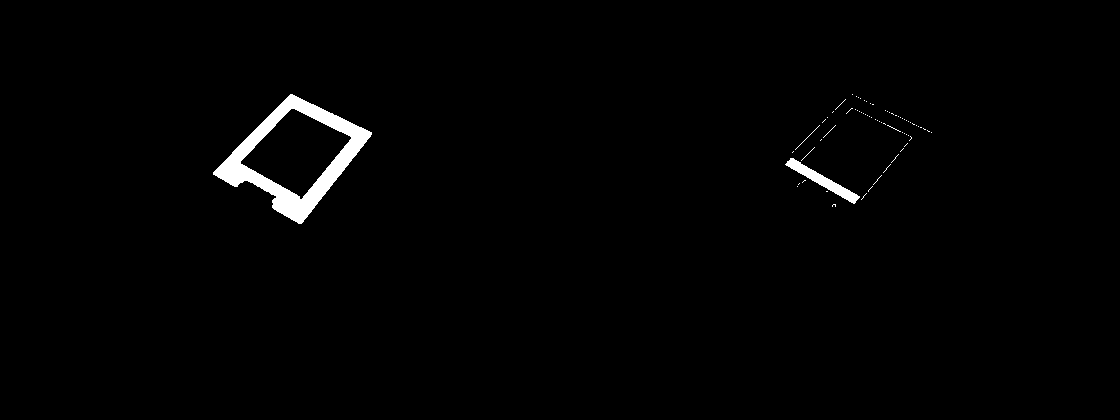

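The mask is good but has thin outlines, which an opening removes. Next I also express everything in the board frame.

```bash
sed -i 's/cv2.morphologyEx(r,cv2.MORPH_CLOSE,np.ones((3,3)))/cv2.morphologyEx(r,cv2.MORPH_OPEN,np.ones((3,3)))/; s/(12,70,190)/(13,70,175)/' meas.py
cat >> meas.py <<'E'
    # board frame: from scene corners
    B=np.array([onz(c,*p,.010) for p in quad(w)])[:,:2]; ctr=B.mean(0)
    # x axis: roughly +world x here
    d=[B[(i+1)%4]-B[i] for i in range(4)]; lo=[v*np.sign(v[0]) for v in d if np.linalg.norm(v)>.26]; sh=[v*np.sign(v[1]) for v in d if np.linalg.norm(v)<=.26]
    x=sum(v/np.linalg.norm(v) for v in lo)+sum(np.array([v[1],-v[0]])/np.linalg.norm(v) for v in sh); x/=np.linalg.norm(x); y=np.array([-x[1],x[0]])
    o=ctr+.146*x
    print("board origin",o.round(4),"yaw",np.arctan2(x[1],x[0]).round(4))
    P=W[:,:2]-o; print("ruler corners in board mm",(np.c_[P@x,P@y]*1000).round(1).tolist(),"ctr",(np.array([(P@x).mean(),(P@y).mean()])*1000).round(1))
E
python3 meas.py
```

```text
scene [[290.4, 93.6], [372.2, 132.8], [300.2, 223.9], [211.4, 172.6]]
[[0.362, -0.223, 0.01], [0.3051, -0.0064, 0.01], [0.5927, 0.069, 0.01], [0.6499, -0.1502, 0.01]] [0.224  0.2973 0.2266 0.297 ]
ruler [[230.8, 157.8], [302.1, 197.9], [291.2, 201.8], [224.8, 164.1]]
[[0.5968, -0.1507, 0.017], [0.5511, 0.028, 0.017], [0.5744, 0.0209, 0.017], [0.6171, -0.1453, 0.017]] [0.1845 0.0243 0.1716 0.021 ]
board origin [ 0.6187 -0.0409] yaw 0.2542
ruler corners in board mm [[-48.8, -100.7], [-48.1, 83.7], [-27.4, 71.0], [-27.9, -100.6]] ctr [-38.1 -11.7]
side [[353.7, 280.4], [253.2, 403.1], [144.1, 330.0], [256.1, 236.5]]
[[0.6458, -0.1517, 0.01], [0.3578, -0.2277, 0.01], [0.3003, -0.0085, 0.01], [0.5891, 0.0668, 0.01]] [0.2978 0.2266 0.2985 0.2258]
ruler [[253.4, 252.0], [260.7, 247.2], [340.9, 283.6], [333.2, 290.3]]
[[0.5502, 0.0242, 0.017], [0.57, 0.0265, 0.017], [0.6165, -0.1473, 0.017], [0.5941, -0.1502, 0.017]] [0.0199 0.1799 0.0226 0.1799]
board origin [ 0.6145 -0.0433] yaw 0.2559
ruler corners in board mm [[-45.1, 81.7], [-25.3, 78.8], [-24.4, -101.1], [-46.8, -98.3]] ctr [-35.4  -9.7]
```

Both views agree to within 4 mm on the board (yaw 0.255), and the sizes match the spec. The ruler's near edge is at board x of about -47 and its centre at y of about -10. Now I check the neighbours' clearance and compute the transfer.

```bash
cat >> h.py <<'E'
def bw(o,yaw,x,y):
    c,s=np.cos(yaw),np.sin(yaw); return np.array(o)+np.array([[c,-s],[s,c]])@np.array([x,y])
def toboard(o,yaw,P):
    c,s=np.cos(yaw),np.sin(yaw); return np.array([[c,s],[-s,c]])@(np.array(P)[:2]-np.array(o))
def shift(target):
    s=read_state(); return R.from_rotvec(s["tcp_rot"]).as_matrix().T@(np.array(target)-s["tool_pos"])*1000
E
python3 - <<'E'
from h import *
import pickle
o=[.6166,-.042];yaw=.255
c=pickle.load(open("scene0.pkl","rb")); s=pickle.load(open("side0.pkl","rb"))
for n,cc,u,v,z in [("cup rim",c,324,250,.09),("cup side",s,240,180,.09),("pen tip scene",c,338,227,.14),("stapler",c,155,155,.05),("phone",c,368,228,.009),("mouse",c,205,114,.02)]:
    P=onz(cc,u,v,z); print(n,P.round(3),"board mm",(toboard(o,yaw,P)*1000).round(0))
t=bw(o,yaw,-.016,-.010); print(t, shift([*t,.23]).round(1), R.from_rotvec(read_state()["tcp_rot"]).as_matrix().round(3).tolist())
E
```

```text
cup rim [0.633 0.171 0.09 ] board mm [ 70. 202.]
cup side [0.622 0.16  0.09 ] board mm [ 56. 194.]
pen tip scene [0.608 0.173 0.14 ] board mm [ 45. 210.]
stapler [ 0.727 -0.236  0.05 ] board mm [  58. -216.]
phone [0.497 0.163 0.009] board mm [-64. 229.]
mouse [ 0.563 -0.292  0.02 ] board mm [-115. -229.]
[ 0.60363984 -0.05571256] [-569.9 -467.8    1. ] [[-0.905, 0.426, -0.001], [0.426, 0.905, -0.002], [0.0, -0.002, -1.0]]
```

```bash
r="-570 -468 0 0 0 0.876 17"; python3 -m crank '-48 -39 0 0 0 0.1 17;-95 -78 0 0 0 0.25 17;-143 -117 0 0 0 0.4 17;-190 -156 0 0 0 0.55 17;-238 -195 0 0 0 0.7 17;-285 -234 0 0 0 0.876 17;-332 -273 0 0 0 0.876 17;-380 -312 0 0 0 0.876 17;-427 -351 0 0 0 0.876 17;-475 -390 0 0 0 0.876 17;-520 -427 0 0 0 0.876 17;-550 -452 0 0 0 0.876 17;-564 -463 0 0 0 0.876 17;-570 -468 0 0 0 0.876 17;-570 -468 0 0 0 0.876 17;-570 -468 0 0 0 0.876 17'
python3 - <<'E'
from h import *
import pickle
c=cam("wrist");save(c,"wrist1.png");pickle.dump(c,open("wrist1.pkl","wb"))
s=read_state();print(s["time"],s["tool_pos"],R.from_rotvec(s["tcp_rot"]).as_matrix().round(3).tolist(),s["width"],s["wrist_force"],s["q"])
E
```

```text
time: 2.15
tool_pos: [0.6035, -0.0541, 0.2313]
tcp_rot: [-1.919, -2.487, -0.0]
wrist_force: [-0.1, -0.4, 0.7]
width: 0.935
2.2 [ 0.60354158 -0.05409322  0.23137966] [[-0.254, 0.967, -0.0], [0.967, 0.254, 0.0], [0.0, -0.0, -1.0]] 0.9287135861741581 [ 0.2208264   0.32132605 -0.13550233] [-1.30664957e-01  1.34575743e-01  1.75743964e+00  3.19519224e-04
  1.24971499e+00 -3.87281592e-01]
```

View pics/wrist1.png

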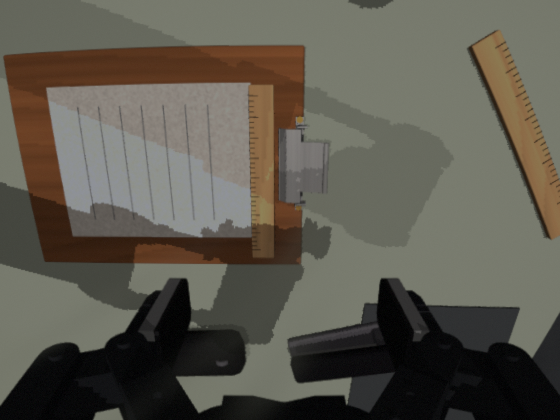

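The wrist view shows the ruler upright at columns 248-274, rows 85-258. The clip flap is at columns 280-302 and the thumb plate at 302-328, and the board's right edge runs along about column 303. I measure from this closer view.

```bash
python3 - <<'E'
from meas import *
c=pickle.load(open("wrist1.pkl","rb"))
im=cv2.cvtColor(c["p"],cv2.COLOR_RGB2BGR)[70:275,235:340]; cv2.imwrite("pics/w1crop.png",cv2.resize(im,None,fx=2.9,fy=2.9,interpolation=cv2.INTER_CUBIC))
w=boards(c,(0,30,315,275)); q=quad(w); W=np.array([onz(c,*p,.01) for p in q])
print(q.round(1).tolist(),W.round(4).tolist(),np.linalg.norm(W-np.roll(W,-1,0),axis=1).round(4))
B=W[:,:2];d=[B[(i+1)%4]-B[i] for i in range(4)]; lo=[v*np.sign(v[0]) for v in d if np.linalg.norm(v)>.26]; sh=[v*np.sign(v[1]) for v in d if np.linalg.norm(v)<=.26]
x=sum(v/np.linalg.norm(v) for v in lo)+sum(np.array([v[1],-v[0]])/np.linalg.norm(v) for v in sh)
yaw=np.arctan2(x[1],x[0]); x/=np.linalg.norm(x)
o2=B.mean(0)+.146*x
right=B[np.argsort(B@x)[2:]].mean(0)-.004*x
print("origin ctr",o2.round(4),"from clip-end edge",right.round(4),"yaw",yaw)
o=right
hsv=cv2.cvtColor(c["p"],cv2.COLOR_RGB2HSV)
print("row170",[tuple(int(k) for k in hsv[170,u]) for u in range(243,335,2)])
for n,u,v,z in [("ruler near top",249,90,.017),("near bot",252,255,.017),("far top",273.5,88,.017),("far bot",273.5,255,.017),("ruler end top",261,85,.017),("ruler end bot",262,258,.017),("thumb edge top",329,142,.028),("thumb edge bot",328,194,.028),("flap lip top",279,129,.013),("flap lip bot",279,203,.013)]:
    print(n,(toboard(o,yaw,onz(c,u,v,z))*1000).round(1))
E
```

```text
[[306.4, 44.2], [272.3, 257.2], [28.2, 194.1], [2.0, 53.2]] [[0.5931, 0.07, 0.01], [0.6156, -0.1493, 0.01], [0.3396, -0.1453, 0.01], [0.3029, -0.0044, 0.01]] [0.2205 0.276  0.1456 0.2996]
origin ctr [ 0.6072 -0.0356] from clip-end edge [ 0.6004 -0.0402] yaw 0.14859544225815077
row170 [(15, 26, 137), (16, 27, 141), (16, 24, 140), (15, 30, 137), (17, 119, 139), (16, 124, 142), (15, 127, 135), (15, 126, 136), (15, 126, 140), (15, 128, 136), (15, 128, 136), (16, 125, 141), (16, 124, 142), (21, 104, 142), (21, 104, 142), (17, 120, 125), (12, 168, 79), (12, 160, 78), (18, 14, 92), (0, 9, 85), (20, 9, 84), (10, 8, 90), (12, 11, 113), (15, 10, 107), (12, 11, 112), (15, 12, 125), (18, 11, 121), (12, 11, 119), (12, 11, 120), (18, 12, 104), (15, 11, 97), (8, 11, 97), (15, 10, 99), (12, 13, 100), (12, 13, 101), (12, 13, 102), (12, 13, 101), (15, 10, 101), (15, 10, 100), (8, 10, 100), (10, 10, 78), (12, 13, 102), (24, 14, 92), (38, 29, 106), (35, 26, 107), (38, 29, 107)]
ruler near top [-39.8  63.5]
near bot [ -23.3 -106.3]
far top [-17.1  67.7]
far bot [  -0.2 -103.8]
ruler end top [-29.   69.1]
ruler end bot [ -12.2 -108.8]
thumb edge top [40.2 24.6]
thumb edge bot [ 46.7 -26.3]
flap lip top [-8.  29.8]
flap lip bot [ -0.2 -45.7]
```

View pics/w1crop.png

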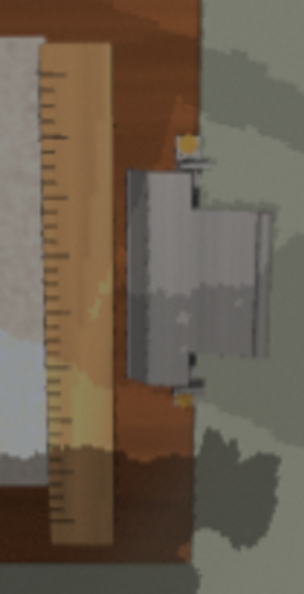

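The board mask failed in the shadow. I redo it with a lower brightness threshold.

```bash
python3 - <<'E'
from meas import *
c=pickle.load(open("wrist1.pkl","rb"))
hsv=cv2.cvtColor(c["p"],cv2.COLOR_RGB2HSV)
w=cv2.inRange(hsv,(0,80,28),(30,255,255)); w[276:]=0; w[:,320:]=0; w=cv2.morphologyEx(w,cv2.MORPH_OPEN,np.ones((3,3)))
q=quad(w); W=np.array([onz(c,*p,.01) for p in q])
print(q.round(1).tolist(),W.round(4).tolist(),np.linalg.norm(W-np.roll(W,-1,0),axis=1).round(4))
B=W[:,:2]; k=np.argsort(B@np.array([.968,.252])); R2=B[k[2:]]; L2=B[k[:2]]
x=R2.mean(0)-L2.mean(0); yl=np.arctan2(x[1],x[0]); e=R2[0]-R2[1]; e*=np.sign(e[1]); ys=np.arctan2(-e[0],e[1])
yaw=(yl+ys)/2; x=np.array([np.cos(yaw),np.sin(yaw)])
print("yaw",yl,ys,"o ctr",B.mean(0)+.146*x,"o edge",R2.mean(0)-.004*x)
o=R2.mean(0)-.004*x
for n,u,v,z in [("ruler near top",249.3,90,.017),("near bot",251.5,255,.017),("far top",273.5,88,.017),("far bot",273.5,255,.017),("ruler end top",261,84.7,.017),("ruler end bot",262,258,.017),("thumb edge top",328.3,143,.028),("thumb edge bot",327,193,.028),("flap lip top",279,129,.013),("flap lip bot",279,201,.013),("cheek top",302,126,.022),("cheek bot",299,204,.022),("thumb crest line",325,168,.030)]:
    print(n,(toboard(o,yaw,onz(c,u,v,z))*1000).round(1))
E
```

```text
[[303.7, 44.3], [299.7, 263.6], [42.9, 261.5], [1.3, 53.2]] [[0.5907, 0.0693, 0.01], [0.6471, -0.1492, 0.01], [0.359, -0.2246, 0.01], [0.3021, -0.0046, 0.01]] [0.2256 0.2979 0.2273 0.2979]
yaw 0.253438965046053 0.25254178846116787 o ctr [ 0.61607642 -0.04070856] o edge [ 0.6150413  -0.04090716]
ruler near top [-46.7  71.6]
near bot [-48.8 -99. ]
far top [-24.   73.4]
far bot [-25.  -98.9]
ruler end top [-35.6  76.4]
ruler end bot [ -37.5 -102.6]
thumb edge top [27.9 23.6]
thumb edge bot [ 28.6 -25.7]
flap lip top [-18.9  34.9]
flap lip bot [-19.  -38.9]
cheek top [ 3.1 38.7]
cheek bot [  1.4 -39.2]
thumb crest line [25.5 -0.1]
```

The sizes check out: 226 x 298 mm board, thumb edge at x = 28, flap lip at -19, ruler 179 mm long. Ruler near edge is at x of about -47.7, centre y of about -13. Next I check the fingertip geometry in the tool frame and compute the approach.

```bash
python3 - <<'E'
from meas import *
c=pickle.load(open("wrist1.pkl","rb"))
im=cv2.cvtColor(c["p"],cv2.COLOR_RGB2BGR)[260:420,80:480]; cv2.imwrite("pics/w1f.png",cv2.resize(cv2.convertScaleAbs(im,alpha=2.5),None,fx=2,fy=2,interpolation=cv2.INTER_CUBIC))
s=read_state();T=np.eye(4);T[:3,:3]=R.from_rotvec(s["tcp_rot"]).as_matrix();T[:3,3]=s["tool_pos"]
ct=dict(c);ct["M"]=np.linalg.inv(T)@c["M"]
print(ct["M"].round(4).tolist())
for u,v in [(189,281),(160,283),(380,281),(405,282),(187,330),(385,330)]: print(u,v,[(onz(ct,u,v,z)*1000).round(1).tolist() for z in (-.0113,0)])
o=[.6152,-.0410];yaw=.253
print("tcp board",toboard(o,yaw,s["tool_pos"])*1000)
print(shift([*bw(o,yaw,-.0155,-.011),.06]))
E
```

```text
[[-0.001, 0.9456, 0.3253, 0.0847], [1.0, 0.0009, 0.0004, 0.0001], [0.0001, 0.3253, -0.9456, -0.1407], [0.0, 0.0, 0.0, 1.0]]
189 281 [[9.5, -38.6, -11.3], [3.0, -41.9, 0.0]]
160 283 [[8.5, -50.8, -11.3], [1.8, -55.2, 0.0]]
380 281 [[9.5, 39.5, -11.3], [2.9, 42.9, 0.0]]
405 282 [[8.8, 49.9, -11.3], [2.2, 54.3, 0.0]]
187 330 [[-14.8, -41.8, -11.3], [-23.5, -45.5, 0.0]]
385 330 [[-14.9, 44.0, -11.3], [-23.6, 47.9, 0.0]]
tcp board [-14.56463831  -9.75819638]
[ -1.29553207  -0.93748925 171.379247  ]
```

View pics/w1f.png

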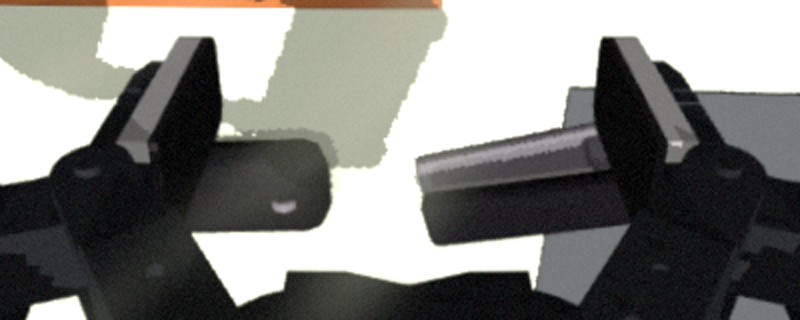

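The jaw model fits: inner faces at about ±40 mm and tips about 6 mm thick, 11 mm behind the TCP at 17 counts. I descend to just above the clip.

```bash
python3 -m crank '-1.2 -1.4 40 0 0 0.004 17;-1.2 -1.4 90 0 0 0.004 17;-1.2 -1.4 135 0 0 0.004 17;-1.2 -1.4 168 0 0 0.004 17;-1.2 -1.4 182 0 0 0.004 17;-1.2 -1.4 186 0 0 0.004 17;-1.2 -1.4 186 0 0 0.004 17;-1.2 -1.4 186 0 0 0.004 17'
python3 - <<'E'
from h import *
import pickle
o=[.6152,-.0410];yaw=.253
s=read_state();print(toboard(o,yaw,s["tool_pos"])*1000,s["tool_pos"],s["wrist_force"])
for n in ["wrist","side","scene"]:
    c=cam(n);pickle.dump(c,open(n+"2.pkl","wb"));save(c,n+"2.png")
    if n!="wrist":
        a,b=proj(c,np.array([*bw(o,yaw,-.01,0),.03])); a=int(a);b=int(b)
        im=cv2.cvtColor(c["p"],cv2.COLOR_RGB2BGR)[max(0,b-70):b+70,max(0,a-90):a+90]
        cv2.imwrite(f"pics/{n}2c.png",cv2.resize(im,None,fx=4,fy=4,interpolation=cv2.INTER_CUBIC)); print(n,a,b)
E
```

```text
time: 3.2
tool_pos: [0.6043, -0.057, 0.0471]
tcp_rot: [1.924, 2.48, 0.002]
wrist_force: [-0.3, 0.4, 0.9]
width: 0.938
[-14.57090142 -12.77808889] [ 0.60429143 -0.05701855  0.04710804] [-0.3488209   0.38681542  0.93568067]
side 297 252
scene 258 186
```

View pics/wrist2.png

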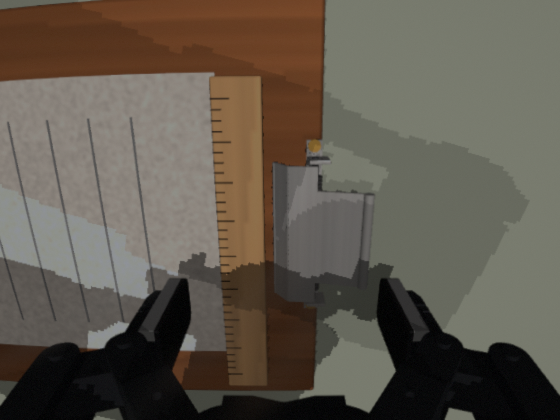

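View pics/side2c.png

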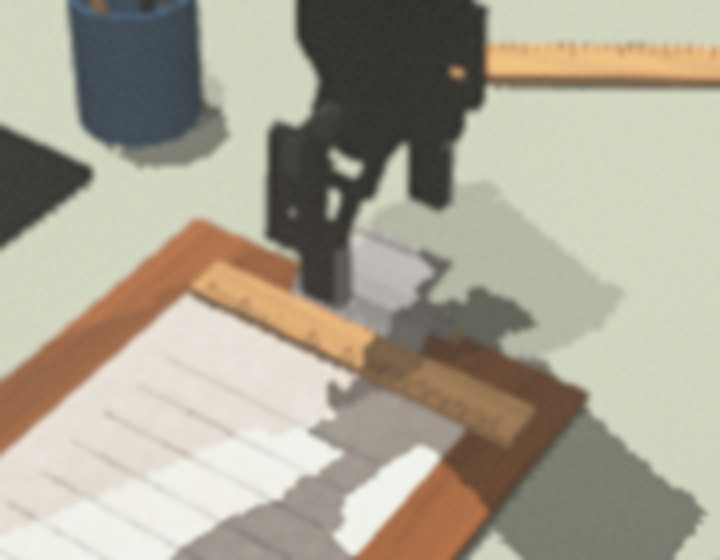

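View pics/scene2c.png

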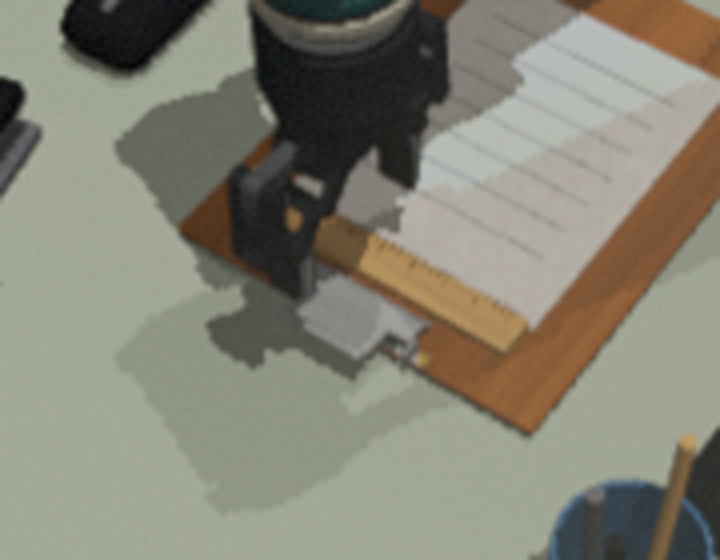

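The fingers straddle the clip in line: presser above the thumb plate, pusher in front of the ruler (columns 211-229). I check the closer wrist picture directly in the tool frame, which doesn't depend on the measured pose.

```bash
python3 - <<'E'
from h import *
import pickle
for _ in range(3):
    s=read_state(); print(s["time"],s["tool_pos"].round(5))
c=pickle.load(open("wrist2.pkl","rb"))
T=np.eye(4);T[:3,:3]=R.from_rotvec(s["tcp_rot"]).as_matrix();T[:3,3]=s["tool_pos"]
ct=dict(c);ct["M"]=np.linalg.inv(T)@c["M"]
Z=s["tool_pos"][2]
hsv=cv2.cvtColor(c["p"],cv2.COLOR_RGB2HSV)
for n,u,v,z in [("ruler near 1",211.5,100,.017),("near 2",228.5,370,.017),("far1",262,100,.017),("far2",267,370,.017),("r end+",238,77,.017),("r end-",248,385,.017),("thumb edge1",373,197,.028),("thumb edge2",368,287,.028),("flap1",273,165,.013),("flap2",275,292,.013),("board edge",324,30,.01),("board edge",315,380,.01),("board edge",323,100,.01)]:
    print(n,(onz(ct,u,v,Z-z)*1000).round(1))
print("tips",[ (onz(ct,u,281,-.011)*1000).round(1).tolist() for u in (173,188,380,397)])
E
```

```text
3.35 [ 0.60367 -0.05705  0.04646]
3.35 [ 0.60367 -0.05705  0.04646]
3.35 [ 0.60367 -0.05705  0.04646]
ruler near 1 [ 78.8 -32.   29.5]
near 2 [-76.  -32.4  29.5]
far1 [78.6 -9.  29.5]
far2 [-75.8  -9.2  29.5]
r end+ [ 88.7 -19.6  29.5]
r end- [-87.8 -21.1  29.5]
thumb edge1 [35.9 42.2 18.5]
thumb edge2 [-11.9  43.6  18.5]
flap1 [47.7 -4.4 33.5]
flap2 [-23.8  -4.   33.5]
board edge [109.3  19.1  36.5]
board edge [-90.7  20.7  36.5]
board edge [78.4 19.5 36.5]
tips [[8.8, -44.9, -11.0], [8.8, -38.6, -11.0], [8.7, 40.4, -11.0], [8.6, 47.6, -11.0]]
```

In the tool frame the TCP sits at board (-15.4, -12), the ruler is centred on it (0.4 mm) and parallel. The presser face is at x of about 24.6, on the crest. I press in two stages.

```bash
python3 -m crank '0 -0.8 8 0 0 0 17;0 -0.8 18 0 0 0 17;0 -0.8 27 0 0 0 17;0 -0.8 33 0 0 0 17;0 -0.8 36 0 0 0 17;0 -0.8 36 0 0 0 17;0 -0.8 36 0 0 0 17;0 -0.8 36 0 0 0 17'
python3 - <<'E'
from h import *
import pickle
s=read_state();print(s["tool_pos"],s["wrist_force"],s["width"])
c=cam("wrist");save(c,"wrist3.png");pickle.dump(c,open("wrist3.pkl","wb"))
c=cam("side")
im=cv2.cvtColor(c["p"],cv2.COLOR_RGB2BGR)[190:310,220:380]; cv2.imwrite("pics/side3c.png",cv2.resize(im,None,fx=5,fy=5,interpolation=cv2.INTER_CUBIC))
E
```

```text
time: 4.35
tool_pos: [0.6037, -0.0566, 0.0104]
tcp_rot: [1.925, 2.48, 0.004]
wrist_force: [0.4, 2.5, 6.0]
width: 0.937
[ 0.60373525 -0.05662191  0.01035597] [0.44647492 2.50244948 5.98563471] 0.9368188698789464
```

View pics/wrist3.png

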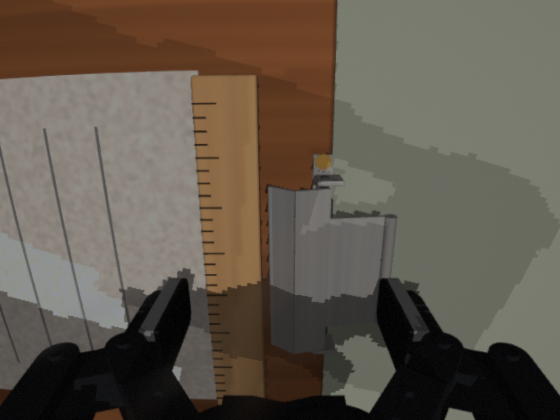

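View pics/side3c.png

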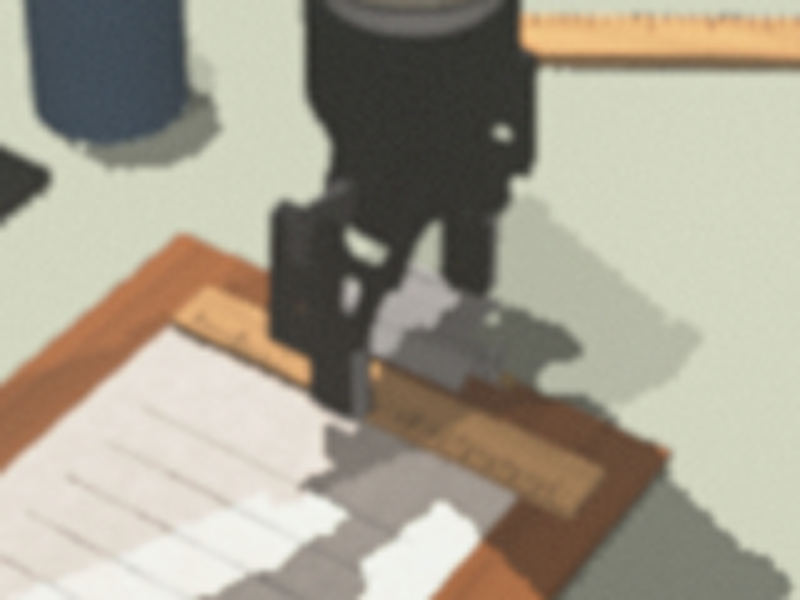

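Contact is made: 6 N up, the flap starts to rise, and the pusher is clear of the ruler in front. I press on to full opening.

```bash
python3 -m crank '0 0 3 0 0 0 17;0 0 6 0 0 0 17;0 0 8.5 0 0 0 17;0 0 8.5 0 0 0 17;0 0 8.5 0 0 0 17'
python3 - <<'E'
from h import *
import pickle
s=read_state();print(s["tool_pos"],s["wrist_force"],s["width"])
c=cam("wrist");save(c,"wrist4.png");pickle.dump(c,open("wrist4.pkl","wb"))
c=cam("side")
im=cv2.cvtColor(c["p"],cv2.COLOR_RGB2BGR)[190:310,220:380]; cv2.imwrite("pics/side4c.png",cv2.resize(im,None,fx=5,fy=5,interpolation=cv2.INTER_CUBIC))
E
```

```text
time: 5.08
tool_pos: [0.6036, -0.0567, 0.0022]
tcp_rot: [1.925, 2.481, 0.003]
wrist_force: [-1.2, 2.2, 8.0]
width: 0.934
[ 0.60363939 -0.05665028  0.00216849] [-1.24679632  2.20011077  7.96839068] 0.9344775405084041
```

View pics/wrist4.png

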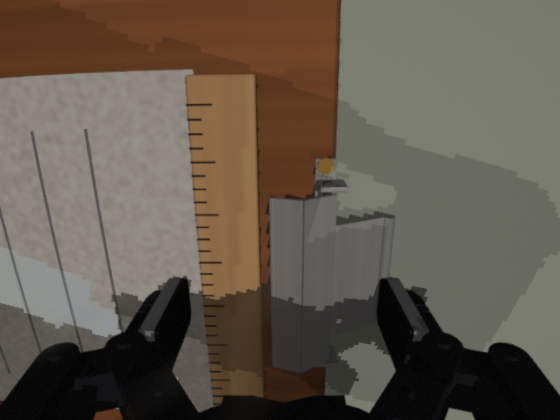

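View pics/side4c.png

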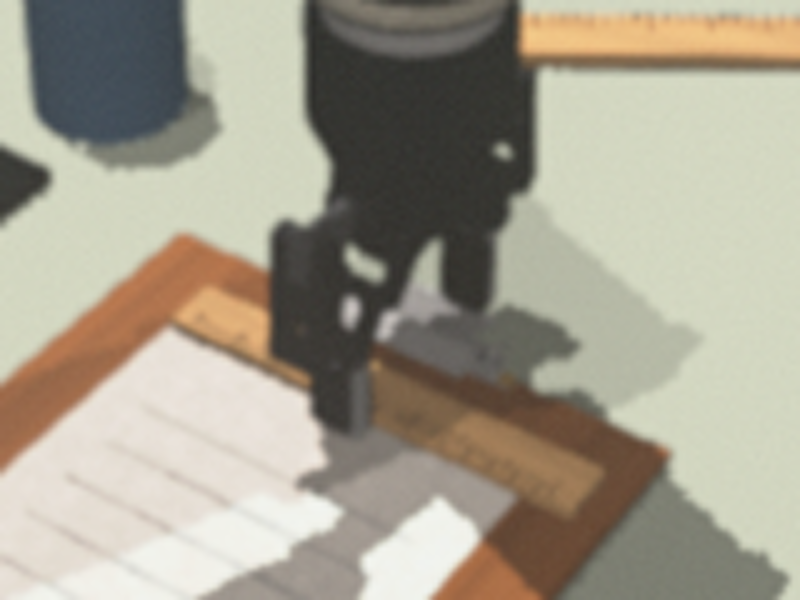

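The clip is at about 0.6 (8 N, tip about 13 mm above the desk), with the flap open and the ruler untouched. Now I close the jaws while the TCP follows forward and up, so that the presser stays put and the pusher advances. First part:

```bash
python3 -m crank '0 1 -0.3 0 0 0 24;0 2 -1.0 0 0 0 31;0 3 -1.7 0 0 0 38;0 4 -2.4 0 0 0 44.5;0 5 -3.0 0 0 0 51;0 6 -3.6 0 0 0 57.6;0 6 -3.6 0 0 0 57.6;0 6 -3.6 0 0 0 57.6' 20
python3 - <<'E'
from h import *
import pickle
s=read_state();print(s["tool_pos"],s["wrist_force"],s["width"])
c=cam("wrist");save(c,"wrist5.png");pickle.dump(c,open("wrist5.pkl","wb"))
c=cam("side")
im=cv2.cvtColor(c["p"],cv2.COLOR_RGB2BGR)[190:310,220:380]; cv2.imwrite("pics/side5c.png",cv2.resize(im,None,fx=5,fy=5,interpolation=cv2.INTER_CUBIC))
E
```

```text
time: 6.18
tool_pos: [0.6097, -0.0552, 0.006]
tcp_rot: [1.924, 2.48, 0.004]
wrist_force: [-0.9, 2.0, 9.4]
width: 0.774
[ 0.60972602 -0.05523394  0.00602002] [-0.9003284   2.00348052  9.4270255 ] 0.7744126038346413
```

View pics/wrist5.png

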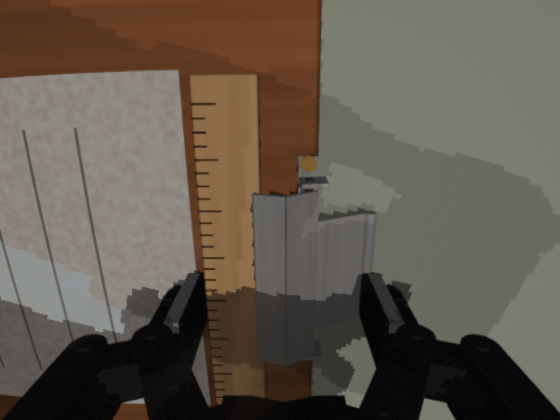

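View pics/side5c.png

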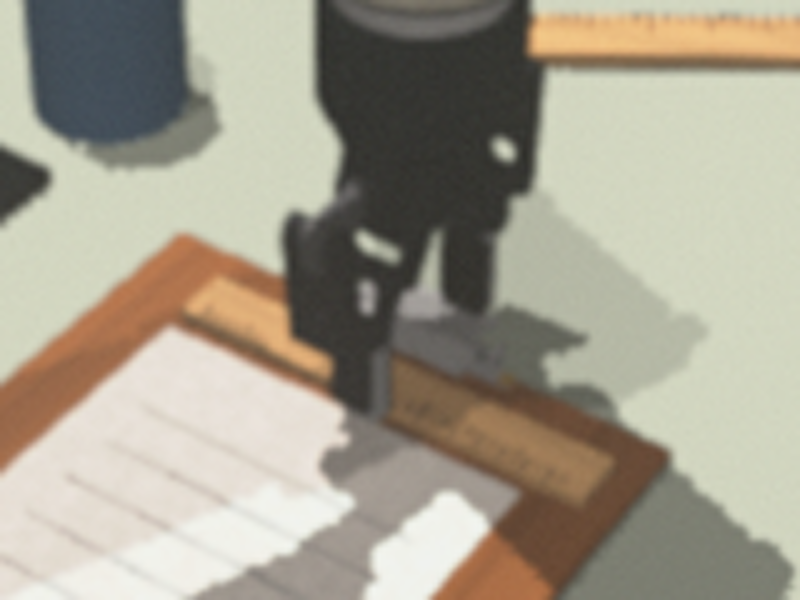

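The ruler moves squarely, and its far edge is now at the raised lip (column 256). I continue under the flap.

```bash
python3 -m crank '0 1 -0.4 0 0 0 64;0 2 -0.9 0 0 0 70.3;0 3 -1.4 0 0 0 76.6;0 4 -1.85 0 0 0 82.8;0 5 -2.3 0 0 0 88.9;0 6 -2.7 0 0 0 95;0 6 -2.7 0 0 0 95;0 6 -2.7 0 0 0 95' 20
python3 - <<'E'
from h import *
import pickle
s=read_state();print(s["tool_pos"],s["wrist_force"],s["width"])
c=cam("wrist");save(c,"wrist6.png");pickle.dump(c,open("wrist6.pkl","wb"))
c=cam("side")
im=cv2.cvtColor(c["p"],cv2.COLOR_RGB2BGR)[190:310,220:380]; cv2.imwrite("pics/side6c.png",cv2.resize(im,None,fx=5,fy=5,interpolation=cv2.INTER_CUBIC))
E
```

```text
time: 7.28
tool_pos: [0.6156, -0.0538, 0.0088]
tcp_rot: [1.924, 2.48, 0.004]
wrist_force: [-1.1, 2.2, 8.8]
width: 0.625
[ 0.61556389 -0.05379512  0.00876512] [-1.1163623   2.23291639  8.84209028] 0.6252703358031165
```

View pics/wrist6.png

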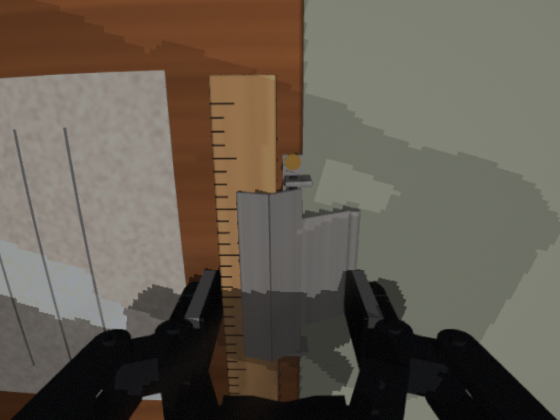

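View pics/side6c.png

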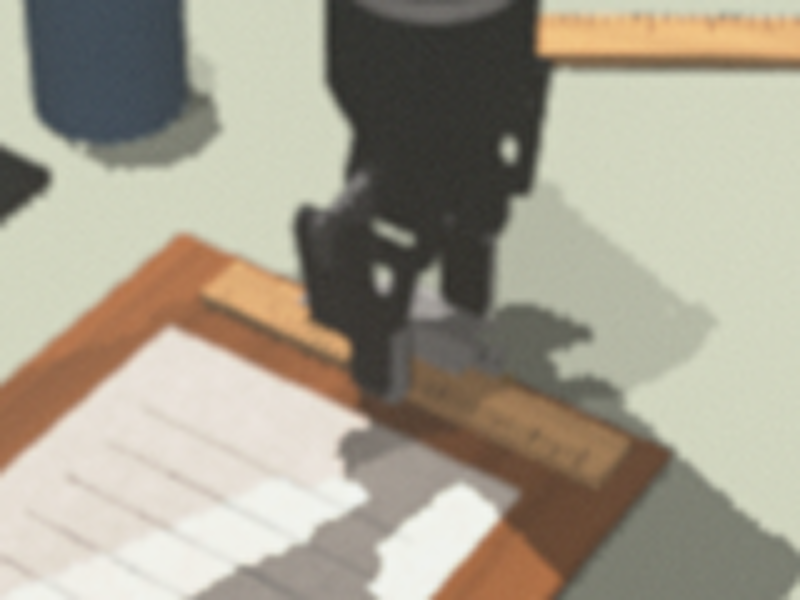

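The ruler is under the raised flap (far edge at about column 277, almost at the cheek, near edge at about column 213). About 5 mm is left, so I take small steps and watch the force.

```bash
python3 -m crank '0 0.5 -0.2 0 0 0 98;0 1 -0.4 0 0 0 101;0 1.5 -0.6 0 0 0 104;0 2 -0.8 0 0 0 107;0 2.5 -1.0 0 0 0 110;0 2.5 -1.0 0 0 0 110;0 2.5 -1.0 0 0 0 110' 20
python3 - <<'E'
from h import *
import pickle
s=read_state();print(s["tool_pos"],s["wrist_force"],s["width"])
c=cam("wrist");save(c,"wrist7.png");pickle.dump(c,open("wrist7.pkl","wb"))
im=cv2.cvtColor(c["p"],cv2.COLOR_RGB2BGR)[60:420,180:380]; cv2.imwrite("pics/w7c.png",cv2.resize(im,None,fx=1.65,fy=1.65,interpolation=cv2.INTER_CUBIC))
E
```

```text
time: 8.25
tool_pos: [0.6169, -0.0535, 0.0095]
tcp_rot: [1.925, 2.481, 0.001]
wrist_force: [-2.8, 1.1, 9.8]
width: 0.573
[ 0.61694348 -0.05354165  0.00954243] [-2.83691427  1.07663296  9.84376996] 0.5732147611111725
```

View pics/w7c.png

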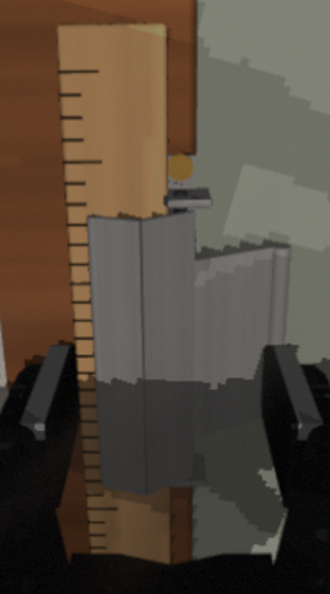

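The ruler's far edge is practically at the cheek (crop column 166) and the force is just beginning to change. I push a little further to seat it.

```bash
python3 -m crank '0 0.4 -0.2 0 0 0 113;0 0.8 -0.3 0 0 0 116;0 1.2 -0.5 0 0 0 118;0 1.2 -0.5 0 0 0 118;0 1.2 -0.5 0 0 0 118' 20
python3 - <<'E'
from h import *
import pickle
s=read_state();print(s["tool_pos"],s["wrist_force"],s["width"])
c=cam("wrist");save(c,"wrist8.png");pickle.dump(c,open("wrist8.pkl","wb"))
T=np.eye(4);T[:3,:3]=R.from_rotvec(s["tcp_rot"]).as_matrix();T[:3,3]=s["tool_pos"]
im=cv2.cvtColor(c["p"],cv2.COLOR_RGB2BGR)[60:420,180:380]; cv2.imwrite("pics/w8c.png",cv2.resize(im,None,fx=1.65,fy=1.65,interpolation=cv2.INTER_CUBIC))
E
```

```text
time: 8.93
tool_pos: [0.616, -0.0538, 0.0098]
tcp_rot: [-1.924, -2.481, 0.004]
wrist_force: [-6.9, -1.7, 14.7]
width: 0.539
[ 0.61601191 -0.05376325  0.00981697] [-6.86536738 -1.65228517 14.66096883] 0.538571687731747
```

View pics/w8c.png

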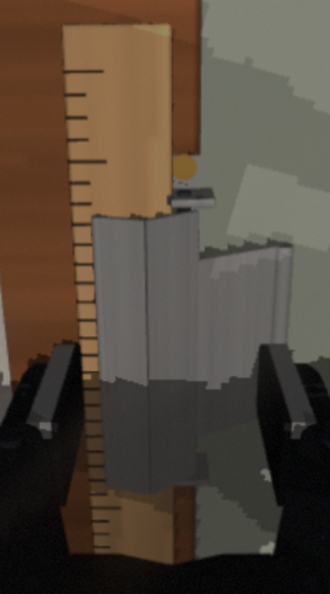

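The arm was pushed back slightly and 7 N built up, so the ruler is seated against the cheeks. I draw the pusher back about 5 mm while still holding the plate down.

```bash
python3 -m crank '0 -0.4 0.2 0 0 0 115;0 -1.2 0.5 0 0 0 110;0 -1.7 0.7 0 0 0 107;0 -2.7 1.1 0 0 0 101;0 -3.7 1.5 0 0 0 95;0 -3.7 1.5 0 0 0 95;0 -3.7 1.5 0 0 0 95' 20
python3 - <<'E'
from h import *
import pickle
s=read_state();print(s["tool_pos"],s["wrist_force"],s["width"])
c=cam("wrist");save(c,"wrist9.png");pickle.dump(c,open("wrist9.pkl","wb"))
T=np.eye(4);T[:3,:3]=R.from_rotvec(s["tcp_rot"]).as_matrix();T[:3,3]=s["tool_pos"]
im=cv2.cvtColor(c["p"],cv2.COLOR_RGB2BGR)[60:420,180:380]; cv2.imwrite("pics/w9c.png",cv2.resize(im,None,fx=1.65,fy=1.65,interpolation=cv2.INTER_CUBIC))
E
```

```text
time: 9.85
tool_pos: [0.6142, -0.0544, 0.0083]
tcp_rot: [1.925, 2.482, 0.0]
wrist_force: [-3.1, -0.5, 9.9]
width: 0.627
[ 0.61419767 -0.0543518   0.00831917] [-3.10767578 -0.45948546  9.9129429 ] 0.6268564477568521
```

View pics/w9c.png

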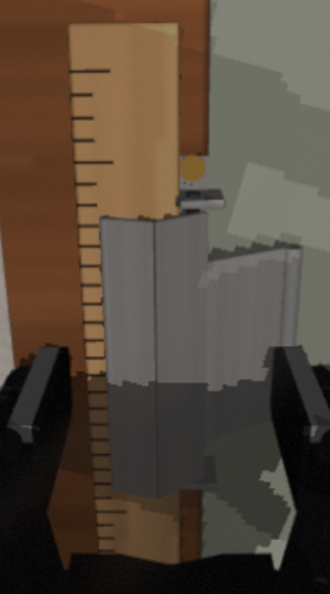

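The pusher is clear of the ruler (finger at crop column 70, near edge at about 90 there), and the far edge still meets the cheek. I lift slowly to let the flap close, then move clear.

```bash
python3 -m crank '0 0 -2 0 0 0 95;0 0 -4 0 0 0 95;0 0 -6 0 0 0 95;0 0 -8 0 0 0 95;0 0 -10 0 0 0 95;0 0 -13 0 0 0 95;0 0 -18 0 0 0 95;0 0 -30 0 0 0 95;0 0 -50 0 0 0 95;0 0 -80 0 0 0 95;0 0 -110 0 0 0 95;0 0 -140 0 0 0 95;0 0 -160 0 0 0 95;0 0 -170 0 0 0 95;0 0 -170 0 0 0 95;0 0 -170 0 0 0 95'
python3 - <<'E'
from h import *
import pickle
s=read_state();print(s["time"],s["tool_pos"],s["wrist_force"],s["width"])
for n in ("wrist","side","scene"):
    c=cam(n);save(c,n+"10.png");pickle.dump(c,open(n+"10.pkl","wb"))
E
```

```text
time: 11.9
tool_pos: [0.6128, -0.054, 0.1756]
tcp_rot: [-1.925, -2.48, 0.002]
wrist_force: [-0.4, -0.1, -0.8]
width: 0.63
11.9 [ 0.61275953 -0.05399742  0.1756321 ] [-0.36702738 -0.11035064 -0.83832749] 0.6298035384231565
```

View pics/wrist10.png

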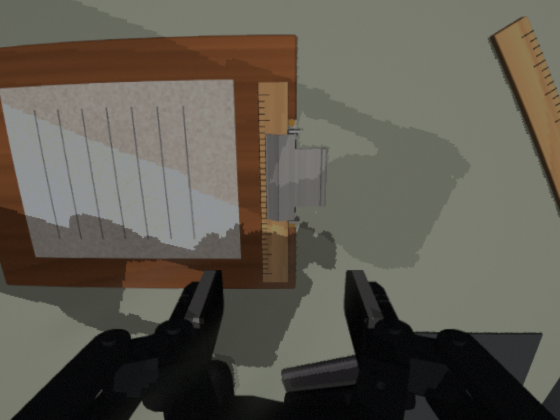

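View pics/side10.png

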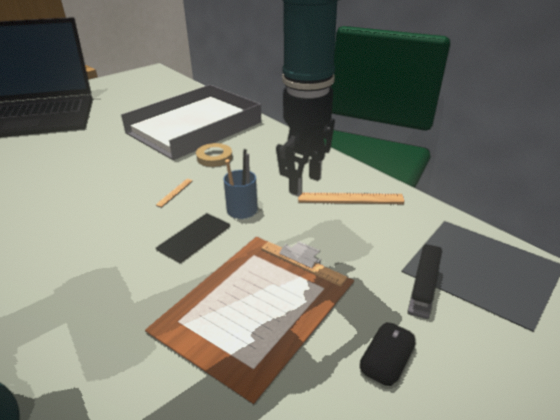

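The flap is down on the ruler (columns 259-289, flap 266-298) and the robot is clear. I check seating and squareness numerically.

```bash
python3 - <<'E'
from h import *
import pickle
c=pickle.load(open("wrist10.pkl","rb"))
im=cv2.cvtColor(c["p"],cv2.COLOR_RGB2BGR)[70:295,240:340]; cv2.imwrite("pics/w10c.png",cv2.resize(im,None,fx=2.6,fy=2.6,interpolation=cv2.INTER_CUBIC))
g=cv2.cvtColor(c["p"],cv2.COLOR_RGB2HSV)
# board clip-end edge at z=.010 & ruler edges at .017, by row saturations
def tr(v,lo,hi):
    r=c["p"][v].astype(float); d=np.abs(np.diff(r[lo:hi].mean(1) if 0 else r[lo:hi,0])); k=int(d.argmax()); return lo+k+.5
E=[onz(c,u,v,.01)[:2] for u,v in [(297,45),(297,65),(296.3,100),(295.3,240),(295,280)]]
E=np.array(E); vx,vy,a,b=cv2.fitLine(E.astype(np.float32),2,0,.01,.01).ravel(); y=np.array([vx,vy])*np.sign(vy); x=np.array([y[1],-y[0]])
for v in (90,105,120,125,235,250,265,275):
    far=tr(v,282,294); near=tr(v,254,268)
    f=onz(c,far,v,.017)[:2]; n=onz(c,near,v,.017)[:2]
    print(v,near,far,"near x %.1f far x %.1f"%(((n-[a,b])@x)*1000+4,((f-[a,b])@x)*1000+4))
print("yaw",np.arctan2(x[1],x[0]))
E
```

```text
90 257.5 287.5 near x -27.2 far x -3.5
105 258.5 287.5 near x -26.6 far x -3.4
120 257.5 287.5 near x -27.7 far x -3.4
125 258.5 287.5 near x -27.0 far x -3.4
235 261.5 287.5 near x -26.5 far x -3.3
250 261.5 287.5 near x -26.9 far x -3.3
265 262.5 287.5 near x -26.3 far x -3.2
275 262.5 287.5 near x -26.5 far x -3.2
yaw 0.2522182
```

View pics/w10c.png

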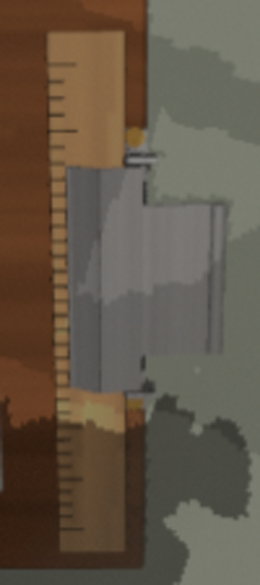

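The ruler's far edge is at x of about -3.3 along its whole length (home is -3) and its near edge at about -27. It is square and clamped, so I hand in.

```bash
python3 -c "
from workcell import job
print(job.finish_job())"
```

```text
the job is handed in; nothing more can be done
None
```

The middle-sized ruler is clipped to the board, square and against both hinge cheeks, and the job is handed in. It took about 12 s of the 45 s allowed.

- **What I did:** one fingertip held the thumb plate down to a clip angle of about 0.6. The other pushed the ruler under the open flap until it stopped, with about 7 N sideways force on the wrist. I drew the pusher back first, then lifted slowly so the flap closed on the ruler, and rose about 170 mm clear.
- **Last checks:** the far edge measures board x of about -3.2 to -3.5 mm along its visible length, where home is -3. The near edge is at about -27, so the ruler is square. The flap rests on the ruler and the wrist force is back to about zero. In the final side view the mouse, phone, stapler and pen cup show no change.
- **Disagreements:**
  - The two fixed cameras differed by about 4 mm on the board's position, so I steered by the wrist camera, which matched the given sizes.
  - My first wrist-camera board fit failed in shadow and I redid it.
  - The measured arm pose was 1 to 2 mm off what I commanded.
  - The upward force peaked at about 15 N while seating the ruler, above the expected 9 N but far below the limits.

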